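# Set the sprung forceps to the section marked on a sample tube

## Robot

A 6-joint arm with a two-finger parallel gripper is mounted at the origin on the work surface. World frame = base frame: x ahead of the robot, y to its left, z up, the work surface at z = 0. Lengths are in m, angles in rad, forces in N, time in s.
With the tool pointing down it reaches from about 0.225 to 0.725 m from the base axis. Payload 3.1 kg.
Tool frame: the origin (TCP) lies at the very end of the fingers, on their centre line; the grasp point (between the pads) lies 19 mm behind it (manip.grip_point_offset is the distance from the TCP to the grasp point, in m); z points along the fingers, y is the line along which they close (so a half turn about z gives the same grasp; the last joint's range is limited). The gripper opens to 85 mm and grips with 20 to 120 N. Pads are 22 mm wide; open, the fingers measure 114 mm over their backs; the gripper's body (76 mm by 85 mm) begins 54 mm behind the grasp point. The pads swing forward as they close: fully open they stand 13 mm farther back than shut.
Start: joints at [-1.339, 0.048, 0.099, 1.622, 0, 1.443], TCP at [0.185, -0.491, 0.231] pointing down, gripper open.
Joint ranges: [-2.91, 2.91], [-0.99, 1.94], [-1.21, 1.42], [-2.12, 2.29], [-1.49, 1.47], [-3.14, 3.14]. Speed limits (rad/s): [2.79, 2.79, 3.14, 3.14, 3.14, 3.14].

## Interface

Orientations are given as a unit quaternion [w, x, y, z].
In Python, from workcell import readout, get_image, manip gives the robot as it stands.
- The arm moves only by the tool servo_tool, never from a script. Its argument "commands" is a list of rows, each an object with "travel": the shift along the tool's x, y, z normalised to -1 to 1, where 1 is 2.5 cm, a list of three; "angular": the turn, a rotation vector about the tool's x, y, z normalised to -1 to 1, where 1 is 4 degrees, a list of three; "gripper": the opening, from -1 (shut) to 1 (fully open), so that 0 is half open. A call has 1 to 10 rows; each row shifts and turns the commanded pose from where the row before left it, along the tool's axes as they then stand; what a row does not reach is not made up. A row lasts 1/12 s, in which the tool goes at most 41.7 mm and 7.16 degrees, less where a joint would pass 70% of its speed; a pose out of reach is approached as far as the arm can. A call with a number of a shift or a turn outside -1 to 1 is refused whole. A call with a gripper value outside its range is refused whole. The fingers move at their own pace and stop on an object; "squeeze" is the grip in N (left out, the last holds). Time passes only in rows, so rows that do not move let the fingers close. It gives the time, the measured TCP pose, the force, the opening and the grip force at its end, in the units of the state.
- readout.state(): the state, without advancing time (a new reading comes with each control period).
- get_image(name): name is "side" or "top" or "wrist"; returns a dict with "frame" (480x640x3 uint8, red, green, blue), "camera_matrix" (3x3 intrinsics, pixels), "position" and "attitude" of the camera in the world. Camera axes: x right, y down, z forward; pixel columns grow to the right and rows downward; lengths in m; the calibration is good to about 2 mm. A picture is of the moment at which its call begins. There is no depth.
- manip.job_done(): hands the job in; it is judged then, once.
The state is a dict: "time": time; "q": joint angles; "qvel": joint speeds; "effort": joint torques, N m; "eef_pos": TCP position; "orientation": TCP orientation; "force": force on the tool from outside, world axes, zero at the start; "moment": the same for the moment, N m; "grip_width": finger opening in m; "grip_force": force on a finger pad.
Only numpy, scipy, OpenCV 4.12 (cv2) and the standard library are available. Lean on these libraries where they do the work, as an engineer would, in place of code of your own. Each camera call takes 0.05 s, during which the arm holds its last target. There are 200 camera calls.

## Task

Roll the sample tube along its mat, without lifting it off, until its two engraved lines face straight up. Then take the sprung forceps off their rest and hold them level just above the tube, blades pointing across it and not touching it, squeezed so far that one tip is centred over each line. Finish while still holding the forceps there at that gap, steady, and leave the rack, tip box, burner and pipette where they are.

Things in the scene. Friction and masses are not known exactly. Their poses are not given: they have to be found in the camera images.
- tube_mid (a point): Centre of the loose sample tube, a plain white rigid cylinder, 25 mm in diameter, 110 mm long, about 70 g, lying on the mat: this point is 15.5 mm above the bench. Its z axis runs along the tube; its x axis points out through the side with the two engraved lines, so x straight up means lines up. It rolls, but stops where it is left.
- tube: The same tube (origin at its centre, same axes). The lines are dark bands running 13 mm round one side of it, each 4 mm wide along the tube, 16 mm apart centre to centre: 8 mm either side of the tube's middle. At the start they face sideways or down, never up.
- mat: Flat dark rubber mat under the tube, fixed, 170 x 190 mm, its top 3 mm above the bench; origin at its middle on the bench, its z axis level, along the 190 mm side, its y axis down. Nothing but the tube is on it; there is room to roll either way.
- forceps_grip (a point): Grip centre of the loose sprung steel forceps (200 mm long, 70 g), midway between the blades at half height. x to the tips, z up, y to the left blade. They lie level on a rest, blades side by side, this point 36 mm above the bench. Blades 12 mm high, flat outside from 55 mm behind to 35 mm ahead of it; outer width here 38 mm open, 27 mm with the tips 16 mm apart.
- forceps: The same forceps, same origin and axes. Each blade is 2.5 mm thick and swings about a hinge in the heel, 90 mm behind the grip centre, sprung open. Squeezing force on each side at the grip centre: 2.5 N to begin, 7 N at a 16 mm tip gap, 10.5 N fully shut. It balances about 12 mm behind the grip centre.
- tips_mid (a point): Point of the forceps midway between the two tips, 80 mm ahead of the grip centre and level with it; same axes.
- tip_left (a point): Middle of the tip of the left (+y) blade; the last 43 mm of the blade is 8 mm high and 3 mm thick.
- tip_right (a point): Middle of the tip of the right (-y) blade, likewise.
- blade_left (a joint): Angle of the left blade, rad: 0 sprung fully open, growing as it is squeezed in, at most 0.105. The distance of the tips, centre to centre, is 36 mm - 170 mm x (left + right): 36 mm open, 16 mm when each blade is at 0.059.
- blade_right (a joint): Angle of the right blade, measured the same way.
- rest: Black plastic rest of the forceps, fixed. Origin on the bench under the grip centre, x along the forceps. A base plate 190 x 60 mm, 6 mm thick, with two posts: 50 to 60 mm ahead of the grip centre (60 mm wide, top 32 mm above the bench) and 89 to 105 mm behind it (30 mm wide, top 30 mm).
- rack: Bystander: dark tube rack, 75 x 210 x 45 mm, origin at the centre of its underside.
- tip_box: Bystander: open box of pipette tips, 100 x 130 x 64 mm with a raised clear lid, origin at the centre of its underside.
- burner: Bystander: gas burner, foot 84 mm across, 118 mm high, origin at the centre of its underside.
- pipette: Bystander: pipette lying on the bench, about 275 mm long, 26 mm high, origin under the middle of its length.
Not all that is in view belongs to the job. Leave any green or red look-alike of the rest alone.

How it is judged:
By the outcome, as a careful person would: the job done as asked, in the order asked, and still so for the second after the job is handed in, while the arm keeps its last pose, push and grip.
It also fails if it takes over 64 s, if anything falls off the work surface, if the arm or the gripper's body presses on something with over 40 N, if the wrist force passes 120 N, or if a joint passes its speed limit or range.

## Working session

There is one attempt and no reset: what is moved stays moved. The work goes in short steps, Python scripts to look and compute and a tool call to move; the robot and the scene stay as the last step left them, time stands still between calls to the robot, and variables do not carry over. Pictures are saved under pics/ and viewed, at most 10 in all, crops included, and the job is handed in when it is done.

Besides the shell and the picture viewer there is one more tool, called after "Call:" as name([rows], argument=value, ...), one row to a line, values as JSON. servo_tool: Moves the arm, as the interface text tells. Scaled input: -1 to 1 covers 2.5 cm each way for a shift and 4 degrees each way for a turn. Its arguments: {"type":"object","properties":{"commands":{"type":"array","items":{"type":"object","properties":{"travel":{"type":"array","items":{"type":"number","minimum":-1,"maximum":1}},"angular":{"type":"array","items":{"type":"number","minimum":-1,"maximum":1}},"gripper":{"type":"number"}}}},"squeeze":{"type":"number"}},"required":["commands"]}

```bash
mkdir -p pics; ls
python3 - <<'E'
from workcell import readout,get_image,manip
import cv2,numpy as np
for n in("top","side"):
    d=get_image(n);cv2.imwrite(f"pics/{n}0.png",d["frame"][:,:,::-1]);print(n,d["camera_matrix"],d["position"],d["attitude"])
print(readout.state());print(manip.grip_point_offset)
E
```

```text
pics
top [[597.74413583   0.         325.10588095]
 [  0.         597.74413583 237.40787867]
 [  0.           0.           1.        ]] [ 0.38420948 -0.01252187  1.44380245] [-0.03064275  0.71242513 -0.70011762  0.03669843]
side [[457.3962172    0.         323.65716289]
 [  0.         457.3962172  249.94295324]
 [  0.           0.           1.        ]] [0.39990716 0.73236638 0.76440809] [ 0.02931337 -0.08339327  0.91109546 -0.40260571]
{'time': 0.1, 'q': array([-1.33882929e+00,  4.86710933e-02,  9.77512038e-02,  1.62201189e+00,
       -4.47741322e-05,  1.44300522e+00]), 'qvel': array([ 0.00225916, -0.00183288,  0.00513742,  0.00132396,  0.00058437,
       -0.00051215]), 'effort': array([ 2.67367126e-03, -3.39848721e+01,  3.20936644e+01,  1.57816219e-02,
       -1.95494467e-04, -1.46405661e-07]), 'eef_pos': array([ 0.18467488, -0.49085014,  0.23023548]), 'orientation': array([-1.06511465e-03,  9.83864770e-01,  1.78910521e-01, -7.79473412e-05]), 'force': array([-0.53296072,  0.28315054,  0.97800537]), 'moment': array([ 0.01591278, -0.05934796, -0.01563844]), 'grip_force': 0.0, 'grip_width': 0.08562948257540308}
0.0187
```

View pics/top0.png

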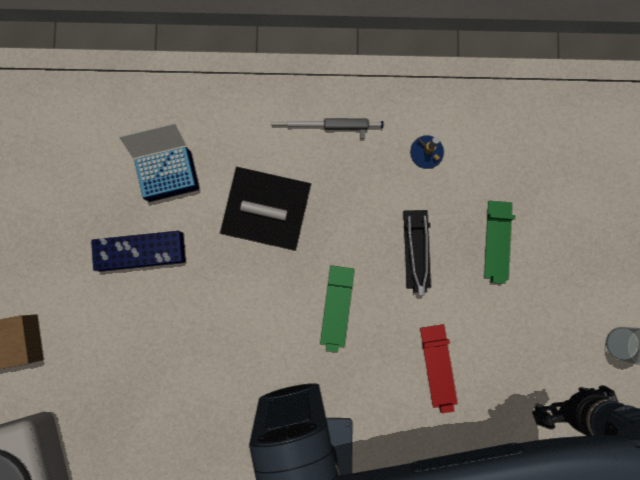

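View pics/side0.png

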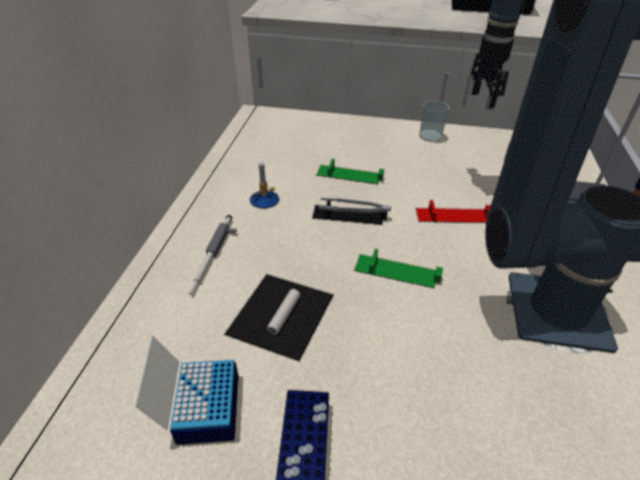

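```bash
cat > h.py <<'E'
import numpy as np,cv2
from scipy.spatial.transform import Rotation as R
from workcell import readout,get_image,manip
def rot(q): return R.from_quat(np.asarray(q)[[1,2,3,0]])
def ray(d,px,z):
    "world points on plane z for pixels"
    K=np.array(d["camera_matrix"]);px=np.atleast_2d(np.array(px,float))
    v=rot(d["attitude"]).apply(np.c_[(px-K[:2,2])/K[0,0],np.ones(len(px))]);p=np.array(d["position"])
    return p+v*((z-p[2])/v[:,2])[:,None]
def proj(d,P):
    K=np.array(d["camera_matrix"]);c=rot(d["attitude"]).inv().apply(np.atleast_2d(P)-d["position"])
    return c[:,:2]/c[:,2:]*K[0,0]+K[:2,2]
def tool(v):
    "world vector -> tool axes"
    return rot(readout.state()["orientation"]).inv().apply(v)
E
python3 - <<'E'
from h import *
t=get_image("top");s=get_image("side")
ft,fs=t["frame"],s["frame"]
def crop(f,x,y,w,h): return cv2.resize(f[y:y+h,x:x+w],(400,300),interpolation=cv2.INTER_CUBIC)
a=np.hstack([crop(ft,224,181,80,60),crop(ft,350,195,133,100)])
b=np.hstack([crop(fs,244,281,80,60),crop(fs,300,180,107,80)])
cv2.imwrite("pics/c1.png",np.vstack([a,b])[:,:,::-1])
g=cv2.cvtColor(ft,cv2.COLOR_RGB2GRAY)
m=(g[190:240,225:305]>120).astype(np.uint8)
n,l,st,c=cv2.connectedComponentsWithStats(m)
for i in range(1,n):
    if 200<st[i,4]<2000:
        r=cv2.minAreaRect(np.argwhere(l==i)[:,::-1].astype(np.float32));print(st[i],c[i]+[225,190],r)
        bx=cv2.boxPoints(r)+[225,190];print(ray(t,bx,.0155),ray(t,c[i]+[225,190],.0155))
print(ray(t,[[237,168],[310,183],[297,249],[221,233]],.003).round(3))
print("forceps tips,heel",ray(t,[[410,213],[427,213],[422,293]],.036).round(3))
E
```

```text
[ 17  12  44  15 256] [263.625     209.2578125] ((38.454612731933594, 19.18910789489746), (44.613128662109375, 5.834323883056641), 13.495734214782715)
[[0.59119776 0.18004113 0.0155    ]
 [0.60506204 0.17718146 0.0155    ]
 [0.58165629 0.07206669 0.0155    ]
 [0.56782738 0.07502133 0.0155    ]] [[0.58626746 0.12563804 0.0155    ]]
[[0.689 0.195 0.003]
 [0.655 0.015 0.003]
 [0.493 0.044 0.003]
 [0.528 0.228 0.003]]
forceps tips,heel [[ 0.581 -0.224  0.036]
 [ 0.582 -0.265  0.036]
 [ 0.392 -0.253  0.036]]
```

View pics/c1.png

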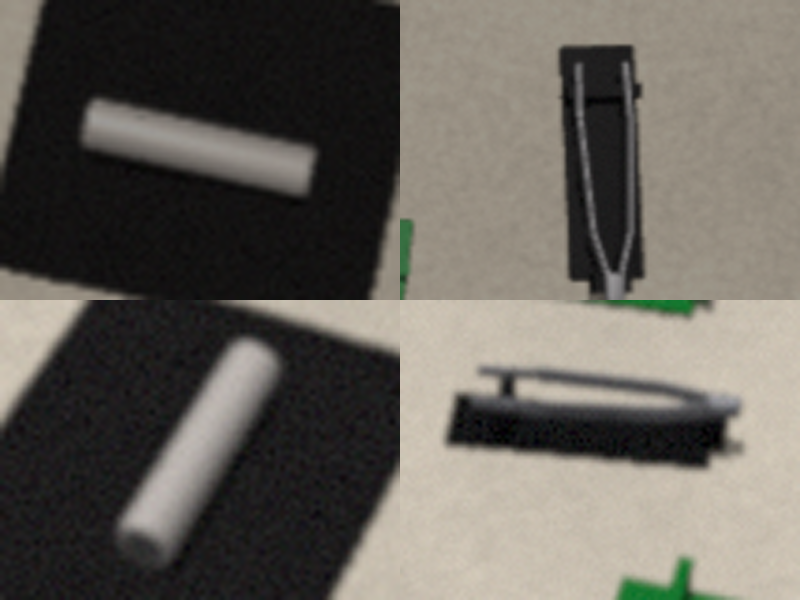

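Several rest-like items are in view: black rest with steel forceps (top px 418,250), green ones (338,308) and (498,242), red one (438,368). The black one carries the forceps, confirmed in the crop. The tube is at about (0.584, 0.125), and its lines are not visible. I'm moving there and turning the tool so it closes along the tube axis.

Call:
servo_tool([
  {"travel": [0.58, -0.51, 0], "angular": [0, 0, -1], "gripper": 1},
  {"travel": [0.61, -0.47, 0], "angular": [0, 0, -1], "gripper": 1},
  {"travel": [0.64, -0.42, 0], "angular": [0, 0, -1], "gripper": 1},
  {"travel": [0.67, -0.38, 0], "angular": [0, 0, -1], "gripper": 1},
  {"travel": [0.7, -0.33, 0], "angular": [0, 0, -1], "gripper": 1},
  {"travel": [0.72, -0.28, 0], "angular": [0, 0, -1], "gripper": 1},
  {"travel": [0.73, -0.23, 0], "angular": [0, 0, -1], "gripper": 1},
  {"travel": [0.75, -0.18, 0], "angular": [0, 0, -1], "gripper": 1},
  {"travel": [0.76, -0.13, 0], "angular": [0, 0, -1], "gripper": 1},
  {"travel": [0.77, -0.07, 0], "angular": [0, 0, -1], "gripper": 1},
])

```text
time: 1.03
eef_pos: [0.2754, -0.3202, 0.2311]
orientation: [-0.0, 0.863, 0.506, 0.0]
force: [-0.8, -0.4, -0.1]
grip_width: 0.0855
grip_force: 0.0
```

Call:
servo_tool([
  {"travel": [0.77, -0.02, 0], "angular": [0, 0, -1], "gripper": 1},
  {"travel": [0.77, 0.03, 0], "angular": [0, 0, -1], "gripper": 1},
  {"travel": [0.76, 0.09, 0], "angular": [0, 0, -1], "gripper": 1},
  {"travel": [0.76, 0.14, 0], "angular": [0, 0, -1], "gripper": 1},
  {"travel": [0.75, 0.19, 0], "angular": [0, 0, -1], "gripper": 1},
  {"travel": [0.73, 0.25, 0], "angular": [0, 0, -1], "gripper": 1},
  {"travel": [0.71, 0.3, 0], "angular": [0, 0, -1], "gripper": 1},
  {"travel": [0.69, 0.34, 0], "angular": [0, 0, -1], "gripper": 1},
  {"travel": [0.66, 0.39, 0], "angular": [0, 0, -1], "gripper": 1},
  {"travel": [0.63, 0.44, 0], "angular": [0, 0, -1], "gripper": 1},
])

```text
time: 1.87
eef_pos: [0.3656, -0.1503, 0.2312]
orientation: [-0.0, 0.637, 0.771, -0.0]
force: [0.5, -0.0, -0.2]
grip_width: 0.0855
grip_force: 0.0
```

Call:
servo_tool([
  {"travel": [0.6, 0.48, 0], "angular": [0, 0, -1], "gripper": 1},
  {"travel": [0.57, 0.52, 0], "angular": [0, 0, -1], "gripper": 1},
  {"travel": [0.53, 0.56, 0], "angular": [0, 0, -1], "gripper": 1},
  {"travel": [0.49, 0.59, 0], "angular": [0, 0, -1], "gripper": 1},
  {"travel": [0.45, 0.63, 0], "angular": [0, 0, -1], "gripper": 1},
  {"travel": [0.4, 0.66, 0], "angular": [0, 0, -1], "gripper": 1},
  {"travel": [0.35, 0.68, 0], "angular": [0, 0, -1], "gripper": 1},
  {"travel": [0.31, 0.71, 0], "angular": [0, 0, -1], "gripper": 1},
  {"travel": [0.26, 0.73, 0], "angular": [0, 0, -1], "gripper": 1},
  {"travel": [0.2, 0.74, 0], "angular": [0, 0, -1], "gripper": 1},
])

```text
time: 2.7
eef_pos: [0.4559, 0.0199, 0.2311]
orientation: [-0.0, 0.335, 0.942, -0.0]
force: [-0.1, -0.7, 0.3]
grip_width: 0.0856
grip_force: 0.0
```

Call:
servo_tool([
  {"travel": [0.15, 0.75, 0], "angular": [0, 0, -1], "gripper": 1},
  {"travel": [0.1, 0.76, 0], "angular": [0, 0, -1], "gripper": 1},
  {"travel": [0.05, 0.77, 0], "angular": [0, 0, -1], "gripper": 1},
  {"travel": [-0.01, 0.77, 0], "angular": [0, 0, -1], "gripper": 1},
  {"travel": [-0.06, 0.77, 0], "angular": [0, 0, -1], "gripper": 1},
  {"travel": [-0.11, 0.76, 0], "angular": [0, 0, -1], "gripper": 1},
  {"travel": [-0.17, 0.75, 0], "angular": [0, 0, -1], "gripper": 1},
  {"travel": [0, 0, 0], "angular": [0, 0, 0], "gripper": 1},
  {"travel": [0, 0, 0], "angular": [0, 0, 0], "gripper": 1},
])

```text
time: 3.45
eef_pos: [0.5185, 0.1384, 0.2306]
orientation: [-0.001, 0.099, 0.995, -0.0]
force: [-0.3, -0.2, 0.1]
grip_width: 0.0851
grip_force: 0.0
```

Run:
```python
from h import *
d=get_image("wrist");cv2.imwrite("pics/w1.png",d["frame"][:,:,::-1]);s=readout.state()
print(s["time"],s["eef_pos"],s["q"],rot(s["orientation"]).as_matrix().round(3),d["position"],rot(d["attitude"]).as_matrix().round(3))
print(d["camera_matrix"][0][0])
```

```text
3.5 [0.51828728 0.13775338 0.23087903] [ 1.34999845e-01  7.89726966e-02  1.30830049e-01  1.62398650e+00
 -4.95885096e-04  3.34007599e-01] [[-0.98   0.198 -0.001]
 [ 0.198  0.98  -0.001]
 [ 0.001 -0.001 -1.   ]] [0.45440424 0.15142271 0.37339923] [[ 0.197  0.947  0.255]
 [ 0.98  -0.19  -0.051]
 [ 0.     0.26  -0.966]]
368.05911208402676
```

View pics/w1.png

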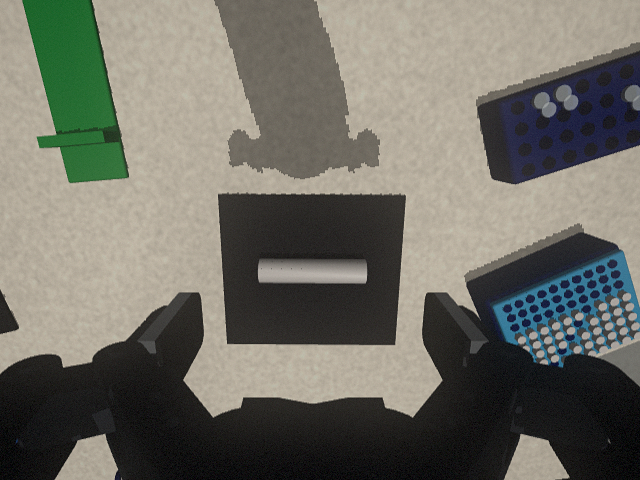

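```bash
cat >> h.py <<'E'
def tube(d,box,z=.0155,th=90):
    x0,y0,x1,y1=box;g=cv2.cvtColor(d["frame"],cv2.COLOR_RGB2GRAY)[y0:y1,x0:x1]
    m=cv2.morphologyEx((g>th).astype(np.uint8),cv2.MORPH_CLOSE,np.ones((15,15)))
    n,l,st,c=cv2.connectedComponentsWithStats(m);i=1+st[1:,4].argmax()
    r=cv2.minAreaRect(np.argwhere(l==i)[:,::-1].astype(np.float32))
    b=cv2.boxPoints(r)+[x0,y0];W=ray(d,b,z)
    L=[np.linalg.norm(W[1]-W[0]),np.linalg.norm(W[2]-W[1])]
    v=(W[1]-W[0]) if L[0]>L[1] else (W[2]-W[1])
    return W.mean(0),np.degrees(np.arctan2(v[1],v[0]))%180,L,b
E
python3 - <<'E'
from h import *
d=get_image("wrist");c,a,L,b=tube(d,(235,210,395,330));print(c,a,L,b.mean(0))
s=readout.state();print(tool(c-s["eef_pos"])*1000)
t=get_image("top");print(tube(t,(235,190,300,240),th=75)[:3])
E
```

```text
[0.58490739 0.12469552 0.0155    ] 78.5817968452965 [np.float64(0.11174332285812183), np.float64(0.024179676013158267)] [312.5 271. ]
[-67.96433861   0.91583951 215.57552339]
(array([0.56747705, 0.1169773 , 0.0155    ]), np.float64(77.9493121528355), [np.float64(0.05334227381795036), np.float64(0.08592847755133923)])
```

Call:
servo_tool([
  {"travel": [0, 0, 1], "gripper": 0.2},
  {"travel": [0, 0, 1], "gripper": 0.2},
  {"travel": [0, 0, 1], "gripper": 0.2},
  {"travel": [0, 0, 1], "gripper": 0.2},
  {"travel": [0, 0, 1], "gripper": 0.2},
  {"travel": [0, 0, 1], "gripper": 0.2},
  {"travel": [0, 0, 1], "gripper": 0.2},
  {"travel": [-0.2, 0, 1], "gripper": 0.2},
  {"travel": [-0.5, 0, 0.7], "gripper": 0.2},
  {"travel": [-0.5, 0, 0.3], "gripper": 0.2},
])

```text
schema error: expected keys travel, angular, gripper
```

Call:
servo_tool([
  {"travel": [-0.3, 0, 0], "gripper": 0.2},
  {"travel": [-0.2, 0, 0], "gripper": 0.2},
  {"travel": [-0.16, 0, 0], "gripper": 0.2},
  {"travel": [-0.16, 0, 0], "gripper": 0.2},
  {"travel": [-0.16, 0, 0], "gripper": 0.2},
  {"travel": [-0.16, 0, 0], "gripper": 0.2},
  {"travel": [-0.16, 0, 0], "gripper": 0.2},
  {"travel": [-0.16, 0, 0], "gripper": 0.2},
  {"travel": [-0.16, 0, 0], "gripper": 0.2},
  {"travel": [0, 0, 0], "gripper": 0.2},
])

```text
schema error: expected keys travel, angular, gripper
```

Run:
```python
from h import *
d=get_image("wrist");cv2.imwrite("pics/w2.png",d["frame"][:,:,::-1]);s=readout.state()
print(s["time"],s["eef_pos"],s["grip_width"])
```

```text
3.65 [0.51834241 0.13713379 0.23136913] 0.08542273709732645
```

View pics/w2.png

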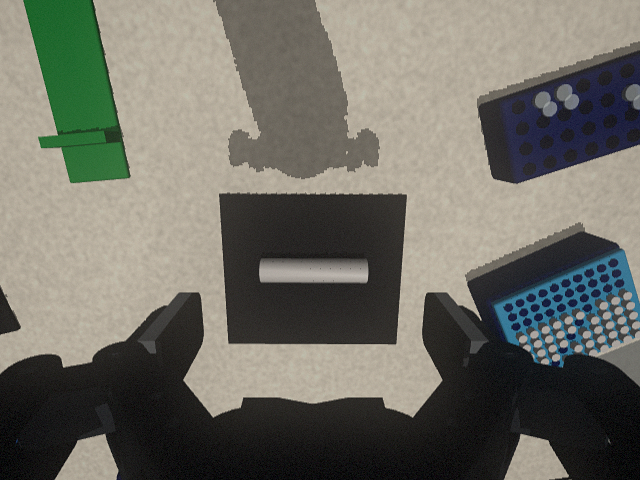

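The picture is the same as before: tube at (313,271), nothing moved because the rows were refused for a missing key. I'm resending them with all keys.

Call:
servo_tool([
  {"travel": [0, 0, 1], "angular": [0, 0, 0], "gripper": 0.2},
  {"travel": [0, 0, 1], "angular": [0, 0, 0], "gripper": 0.2},
  {"travel": [0, 0, 1], "angular": [0, 0, 0], "gripper": 0.2},
  {"travel": [0, 0, 1], "angular": [0, 0, 0], "gripper": 0.2},
  {"travel": [0, 0, 1], "angular": [0, 0, 0], "gripper": 0.2},
  {"travel": [0, 0, 1], "angular": [0, 0, 0], "gripper": 0.2},
  {"travel": [0, 0, 1], "angular": [0, 0, 0], "gripper": 0.2},
  {"travel": [-0.2, 0, 1], "angular": [0, 0, 0], "gripper": 0.2},
  {"travel": [-0.5, 0, 0.7], "angular": [0, 0, 0], "gripper": 0.2},
  {"travel": [-0.5, 0, 0.3], "angular": [0, 0, 0], "gripper": 0.2},
])

```text
time: 4.48
eef_pos: [0.5451, 0.1308, 0.0028]
orientation: [-0.003, 0.1, 0.995, -0.001]
force: [-0.5, 0.7, 0.8]
grip_width: 0.0514
grip_force: 0.0
```

Call:
servo_tool([
  {"travel": [-0.3, 0, 0], "angular": [0, 0, 0], "gripper": 0.2},
  {"travel": [-0.2, 0, 0], "angular": [0, 0, 0], "gripper": 0.2},
  {"travel": [-0.16, 0, 0], "angular": [0, 0, 0], "gripper": 0.2},
  {"travel": [-0.16, 0, 0], "angular": [0, 0, 0], "gripper": 0.2},
  {"travel": [-0.16, 0, 0], "angular": [0, 0, 0], "gripper": 0.2},
  {"travel": [-0.16, 0, 0], "angular": [0, 0, 0], "gripper": 0.2},
  {"travel": [-0.16, 0, 0], "angular": [0, 0, 0], "gripper": 0.2},
  {"travel": [-0.16, 0, 0], "angular": [0, 0, 0], "gripper": 0.2},
  {"travel": [-0.16, 0, 0], "angular": [0, 0, 0], "gripper": 0.2},
  {"travel": [0, 0, 0], "angular": [0, 0, 0], "gripper": 0.2},
])

```text
time: 5.32
eef_pos: [0.5887, 0.1238, 0.0064]
orientation: [0.0, 0.099, 0.995, 0.0]
force: [0.4, -0.2, 0.6]
grip_width: 0.0512
grip_force: 0.0
```

Run:
```python
from h import *
d=get_image("wrist");cv2.imwrite("pics/w3.png",d["frame"][:,:,::-1]);s=readout.state()
print(s["time"],s["eef_pos"],s["grip_width"])
```

```text
5.3667 [0.58815135 0.12385334 0.00629565] 0.051283025676379365
```

View pics/w3.png

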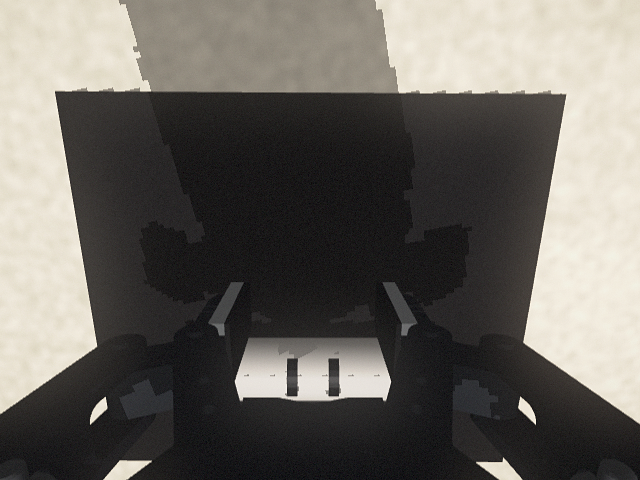

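The lines are now visible as dark bands at (292,377) and (334,377), spanning rows 359-395. The tube's near edge is at row 338.

```bash
cat >> h.py <<'E'
def lineang(d,rows,edge,cols,u):
    "angle of normals (deg from up, + along u) for pixel rows on the tube; tube centre from near-edge row"
    K=np.array(d["camera_matrix"]);p=np.array(d["position"]);Rm=rot(d["attitude"])
    def r2(r):
        v=Rm.apply([(cols-K[0,2])/K[0,0],(r-K[1,2])/K[1,1],1]);w=np.array([v@u,v[2]]);return w/np.linalg.norm(w)
    o=np.array([p@u,p[2]]);e=r2(edge)
    # centre (s,.0155) at distance R from the edge ray, on far side
    n=np.array([-e[1],e[0]]);n=n*np.sign(n[0])
    s=(.0125-n[1]*(.0155-o[1]))/n[0]+o[0];c=np.array([s,.0155]);out=[]
    for r in rows:
        w=r2(r);b=w@(o-c);D=b*b-(o-c)@(o-c)+.0125**2
        if D<0: out.append(None);continue
        q=o+w*(-b-np.sqrt(D))-c;out.append(round(float(np.degrees(np.arctan2(q[0],q[1]))),1))
    return s,out
E
python3 - <<'E'
from h import *
d=get_image("wrist");s=readout.state()
g=cv2.cvtColor(d["frame"],cv2.COLOR_RGB2GRAY)
print(g[330:410,292].tolist(),g[330:410,334].tolist(),g[330:410,313].tolist())
u=-rot(s["orientation"]).as_matrix()[:,0];u[2]=0
print(s["eef_pos"]@u, [lineang(d,[359,377,395],e,313,u) for e in(336,338,340)])
E
```

```text
[39, 37, 35, 37, 33, 42, 33, 34, 38, 36, 38, 32, 81, 96, 93, 94, 96, 101, 105, 110, 111, 115, 124, 122, 130, 135, 142, 143, 149, 151, 158, 161, 160, 168, 170, 174, 181, 161, 92, 42, 45, 51, 48, 49, 52, 54, 54, 53, 59, 60, 73, 82, 82, 81, 78, 86, 83, 81, 79, 81, 79, 64, 50, 49, 43, 47, 49, 43, 52, 49, 48, 45, 51, 42, 46, 42, 43, 42, 44, 48] [32, 38, 39, 40, 33, 39, 41, 38, 40, 41, 35, 32, 81, 96, 94, 97, 96, 100, 102, 106, 108, 113, 121, 126, 124, 131, 133, 141, 147, 151, 153, 155, 160, 164, 163, 172, 176, 158, 89, 39, 48, 50, 48, 46, 50, 55, 58, 54, 55, 59, 73, 83, 88, 86, 92, 81, 86, 76, 84, 81, 83, 68, 53, 48, 50, 49, 52, 54, 49, 48, 47, 44, 43, 48, 41, 43, 41, 43, 46, 42] [34, 29, 36, 39, 38, 39, 42, 36, 41, 38, 40, 39, 78, 96, 97, 97, 100, 100, 105, 108, 113, 117, 118, 126, 131, 134, 136, 142, 148, 150, 153, 157, 162, 167, 166, 174, 175, 180, 184, 185, 189, 195, 199, 201, 205, 203, 206, 215, 215, 220, 222, 224, 224, 226, 228, 228, 228, 230, 229, 229, 229, 228, 229, 228, 226, 228, 225, 226, 226, 224, 224, 222, 225, 146, 51, 37, 47, 46, 44, 42]
0.5517817897771093 [(np.float64(0.5788312469522526), [-48.4, -18.2, 19.9]), (np.float64(0.5797816966049104), [-52.2, -21.9, 13.9]), (np.float64(0.5807355475767035), [-56.1, -25.5, 8.6])]
```

Call:
servo_tool([
  {"travel": [0, 0, 0], "angular": [0, 0, 0], "gripper": 0.2},
  {"travel": [0, 0, 0], "angular": [0, 0, 0], "gripper": 0.2},
])

```text
time: 5.58
eef_pos: [0.5875, 0.124, 0.0062]
orientation: [-0.0, 0.099, 0.995, -0.0]
force: [-0.8, 0.2, 0.3]
grip_width: 0.051
grip_force: 0.0
```

```bash
cat > m.py <<'E'
from h import *
for k in range(2):
    d=get_image("wrist");s=readout.state()
    g=cv2.cvtColor(d["frame"],cv2.COLOR_RGB2GRAY)
    e=300+int(np.argmax(g[300:,313]>70));
    col=g[e:470,:]; 
    br=g[:,313]; last=e+int(np.argmax(g[e:,313]<90)) if (g[e:,313]<90).any() else 479
    # dark rows in the band columns
    rows=[r for r in range(e+3,last) if g[r,292]<.65*g[r,313] and g[r,334]<.65*g[r,313]]
    u=-rot(s["orientation"]).as_matrix()[:,0];u[2]=0
    rr=[rows[0],rows[-1]] if rows else []
    print(s["time"],"edge",e,"last",last,"band",rr,"tcp s",s["eef_pos"]@u,lineang(d,rr,e,313,u))
E
python3 m.py
```

```text
5.6333 edge 348 last 404 band [378, 403] tcp s 0.5515049192535165 (np.float64(0.583825419071853), [-38.2, 7.4])
5.6833 edge 347 last 347 band [] tcp s 0.5515338544053527 (np.float64(0.5833937394403368), [])
```

Call:
servo_tool([
  {"travel": [0.6, 0, 0], "angular": [0, 0, 0], "gripper": 0.2},
  {"travel": [0.5, 0, -0.8], "angular": [0, 0, 0], "gripper": 0.2},
  {"travel": [0, 0, -1], "angular": [0, 0, 0], "gripper": 0.2},
  {"travel": [0, 0, -0.5], "angular": [0, 0, 0], "gripper": 0.2},
  {"travel": [0, 0, 0], "angular": [0, 0, 0], "gripper": 0.2},
  {"travel": [0, 0, 0], "angular": [0, 0, 0], "gripper": 0.2},
])

```text
time: 6.18
eef_pos: [0.5623, 0.1294, 0.0651]
orientation: [0.002, 0.099, 0.995, 0.0]
force: [0.3, -0.3, -0.4]
grip_width: 0.051
grip_force: 0.0
```

Run:
```python
from h import *
d=get_image("wrist");s=readout.state();print(s["eef_pos"])
u=-rot(s["orientation"]).as_matrix()[:,0]
c=np.array([0,0,.0155])+u*.5838+rot(s["orientation"]).as_matrix()[:,1]*(s["eef_pos"]@rot(s["orientation"]).as_matrix()[:,1]);c[2]=.0155
x,y=proj(d,c)[0].astype(int);print(x,y)
a=d["frame"][max(0,y-50):y+50,x-66:x+67]
cv2.imwrite("pics/w4.png",cv2.resize(a,None,fx=6,fy=6,interpolation=cv2.INTER_NEAREST)[:,:,::-1]);print(x-66,y-50)
```

```text
[0.56121682 0.12928073 0.06360042]
311 353
245 303
```

View pics/w4.png

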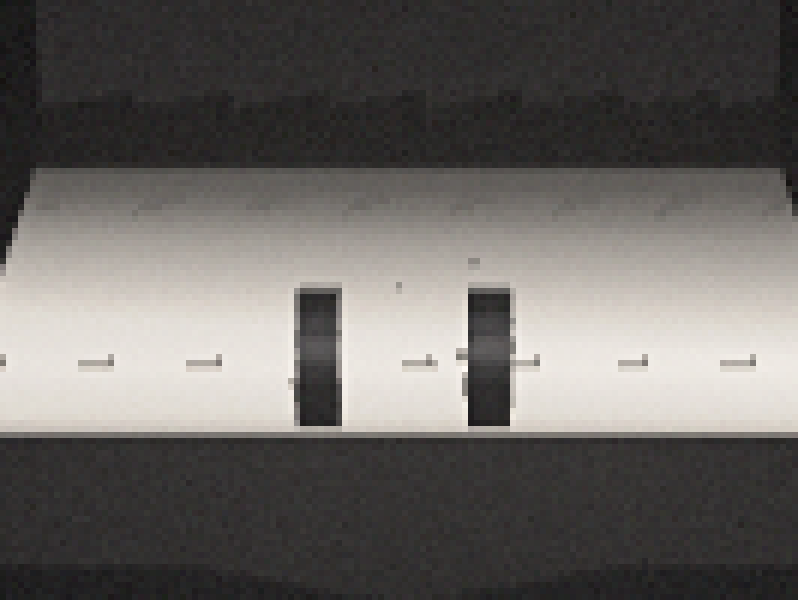

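The crop shows the tube's near edge at row 331 and far edge at 375.8. Both bands span rows 351-374.2, at columns 298 and 327.

Run:
```python
from h import *
d=get_image("wrist");s=readout.state()
M=rot(s["orientation"]).as_matrix();u=-M[:,0];u[2]=0
for e in (330.5,331,331.5):print(lineang(d,[351,362.6,374.2,375.4],e,313,u))
K=d["camera_matrix"]
P=ray(d,[[298.3,362],[326.5,362]],.028);print(P,P@u,P@M[:,1])
c,a,L,b=tube(d,(200,305,430,378));print(c,a,L)
# far edge constraint
def dist(sx,r):
    p=np.array(d["position"]);v=rot(d["attitude"]).apply([(313-K[0][2])/K[0][0],(r-K[1][2])/K[1][1],1]);w=np.array([v@u,v[2]]);w/=np.linalg.norm(w)
    q=np.array([sx,.0155])-[p@u,p[2]];return (w[0]*q[1]-w[1]*q[0])*1000
for sx in(.580,.582,.584,.586,.588):print(sx,dist(sx,331),dist(sx,375.8))
```

```text
(np.float64(0.5810481374037656), [-36.2, -7.3, 37.3, None])
(np.float64(0.5813796612505145), [-37.5, -8.7, 33.5, 44.6])
(np.float64(0.581711471402467), [-38.8, -10.1, 30.2, 38.9])
[[0.61305797 0.11114026 0.028     ]
 [0.6161547  0.12641843 0.028     ]] [0.5790012  0.57901741] [0.23009525 0.24568409]
[0.61916193 0.11795059 0.0155    ] 78.54959423592094 [np.float64(0.08856644794499557), np.float64(0.028150919005985688)]
0.58 11.29972662103533 -13.660007022834236
0.582 13.039680364777832 -12.039467039898943
0.584 14.779634108520318 -10.418927056963664
0.586 16.519587852262816 -8.798387074028371
0.588 18.259541596005306 -7.177847091093079
```

Call:
servo_tool([
  {"travel": [-0.3, 0, -1], "angular": [0, 0, 0], "gripper": 0.2},
  {"travel": [-1, 0, -1], "angular": [0, 0, 0], "gripper": 0.2},
  {"travel": [-1, 0, -0.4], "angular": [0, 0, 0], "gripper": 0.2},
  {"travel": [-0.7, 0, 0], "angular": [0, 0, 0], "gripper": 0.2},
  {"travel": [0, 0, 0], "angular": [0, 0, 0], "gripper": 0.2},
  {"travel": [0, 0, 0], "angular": [0, 0, 0], "gripper": 0.2},
  {"travel": [0, 0, 0], "angular": [0, 0, 0], "gripper": 0.2},
])

```text
time: 6.87
eef_pos: [0.6328, 0.1145, 0.1216]
orientation: [-0.002, 0.099, 0.995, -0.0]
force: [-0.6, 0.1, 0.4]
grip_width: 0.0515
grip_force: 0.0
```

```bash
cat > m2.py <<'E'
from h import *
d=get_image("wrist");s=readout.state();print(s["eef_pos"])
M=rot(s["orientation"]).as_matrix();u=-M[:,0];u[2]=0
K=np.array(d["camera_matrix"]);p=np.array(d["position"])
g=cv2.cvtColor(d["frame"],cv2.COLOR_RGB2GRAY).astype(float)
import sys
s0=float(sys.argv[1]) if len(sys.argv)>1 else .5815
tm=u*s0+M[:,1]*.238+[0,0,.0155-(u*s0+M[:,1]*.238)[2]]
x,y=proj(d,tm)[0].round().astype(int);print("proj",x,y)
prof=np.median(g[y-60:y+60,x-3:x+4],axis=1)
m=prof>80;i=60
while m[i-1]:i-=1
j=60
while m[j+1]:j+=1
e0=y-60+i;e1=y-60+j+1
ys=np.arange(e0+2,e1-2);br=prof[i+2:j-1]
row=g[e0+3:e1-3,x-60:x+60];dk=(row<.6*np.median(row,axis=1)[:,None])
cs=np.where(dk.sum(0)>.3*max(dk.sum(0).max(),1))[0]+x-60;print("band cols",cs.tolist())
L=cs[cs<cs.mean()];Rr=cs[cs>cs.mean()]
bm=np.median(g[e0:e1,[*L[1:-1],*Rr[1:-1]]],axis=1)
rows=np.where(bm<.6*prof[i:j+1])[0]+e0;rows=rows[(rows>e0+1)&(rows<e1-2)]
r0,r1=rows[0],rows[-1]+1
def th(r):
    v=rot(d["attitude"]).apply([(x-K[0,2])/K[0,0],(r-.5-K[1,2])/K[1,1],1]);return np.arctan2(v@u,-v[2])
a0,a1,b0,b1=map(th,(e0,e1,r0,r1))
mid=(a0+a1)/2;h=np.sin((a1-a0)/2)
f=lambda b:np.degrees(np.arcsin(np.clip(np.sin(b-mid)/h,-1,1))-(b-mid)-mid)
print("edges",e0,e1,"rows",r0,r1,"mid view deg",np.degrees(mid),"half",np.degrees((a1-a0)/2))
print("band normals",f(b0),f(b1),"centre",(f(b0)+f(b1))/2)
sc=p@u+np.tan(mid)*(p[2]-.0155);print("tube s",sc)
P=ray(d,[[L.mean(),(r0+r1)/2],[Rr.mean(),(r0+r1)/2]],.028);print("line t (along tool y)",P@M[:,1],"mid world",P.mean(0))
E
python3 m2.py
```

```text
[0.63270342 0.11463119 0.12191217]
proj 313 212
band cols [298, 299, 300, 301, 302, 303, 304, 323, 324, 325, 326, 327, 328]
edges 197 233 rows 207 228 mid view deg 11.44663730818879 half 2.7895932293431898
band normals -36.765615616679455 32.697081266197515 centre -2.03426717524097
tube s 0.5832449309170923
line t (along tool y) [0.2297867  0.24585291] mid world [0.61815329 0.11824267 0.028     ]
```

Call:
servo_tool([
  {"travel": [0.14, -0.95, -0.7], "angular": [0, 0, 0], "gripper": 1},
  {"travel": [0.14, -0.95, -0.7], "angular": [0, 0, 0], "gripper": 1},
  {"travel": [0.14, -0.95, -0.7], "angular": [0, 0, 0], "gripper": 1},
  {"travel": [0.14, -0.95, -0.6], "angular": [0, 0, 0], "gripper": 1},
  {"travel": [0.14, -0.95, 0], "angular": [0, 0, 0], "gripper": 1},
  {"travel": [0.14, -0.95, 0], "angular": [0, 0, 0], "gripper": 1},
  {"travel": [0.14, -0.95, 0], "angular": [0, 0, 0], "gripper": 1},
  {"travel": [0.14, -0.95, 0], "angular": [0, 0, 0], "gripper": 1},
])

```text
time: 7.58
eef_pos: [0.5678, -0.0665, 0.1909]
orientation: [-0.001, 0.099, 0.995, 0.0]
force: [0.8, 0.3, 0.1]
grip_width: 0.0853
grip_force: 0.0
```

Call:
servo_tool([
  {"travel": [0.14, -0.95, 0], "angular": [0, 0, 0], "gripper": 1},
  {"travel": [0.14, -0.95, 0], "angular": [0, 0, 0], "gripper": 1},
  {"travel": [0.14, -0.95, 0], "angular": [0, 0, 0], "gripper": 1},
  {"travel": [0.14, -0.95, 0], "angular": [0, 0, 0], "gripper": 1},
  {"travel": [0.14, -0.95, 0], "angular": [0, 0, 0], "gripper": 1},
  {"travel": [0.14, -0.95, 0], "angular": [0, 0, 0], "gripper": 1},
  {"travel": [0.14, -0.95, 0], "angular": [0, 0, 0], "gripper": 1},
  {"travel": [0.14, -0.95, 0], "angular": [0, 0, 0], "gripper": 1},
])

```text
time: 8.25
eef_pos: [0.503, -0.2469, 0.1906]
orientation: [-0.001, 0.099, 0.995, 0.0]
force: [-0.6, -0.5, -0.5]
grip_width: 0.0857
grip_force: 0.0
```

Call:
servo_tool([
  {"travel": [0, 0, 0], "angular": [0, 0, -1], "gripper": 1},
  {"travel": [0, 0, 0], "angular": [0, 0, -1], "gripper": 1},
  {"travel": [0, 0, 0], "angular": [0, 0, -1], "gripper": 1},
  {"travel": [0, 0, 0], "angular": [0, 0, -0.5], "gripper": 1},
  {"travel": [0, 0, 0], "angular": [0, 0, 0], "gripper": 1},
  {"travel": [0, 0, 0], "angular": [0, 0, 0], "gripper": 1},
])

```text
time: 8.75
eef_pos: [0.5037, -0.2461, 0.1908]
orientation: [-0.0, -0.023, 1.0, 0.0]
force: [-0.2, 0.6, 0.3]
grip_width: 0.0853
grip_force: 0.0
```

Run:
```python
from h import *
d=get_image("wrist");s=readout.state();print(s["time"],s["eef_pos"])
M=rot(s["orientation"]).as_matrix();print(M.round(3))
print(proj(d,s["eef_pos"]*[1,1,0]+[0,0,.036]))
cv2.imwrite("pics/w5.png",cv2.resize(d["frame"][60:420,80:560],(800,600),interpolation=cv2.INTER_CUBIC)[:,:,::-1])
```

```text
8.8 [ 0.50390939 -0.24625551  0.19090991]
[[-0.999 -0.045 -0.001]
 [-0.045  0.999  0.001]
 [ 0.001  0.001 -1.   ]]
[[311.80824631 219.55650704]]
```

View pics/w5.png

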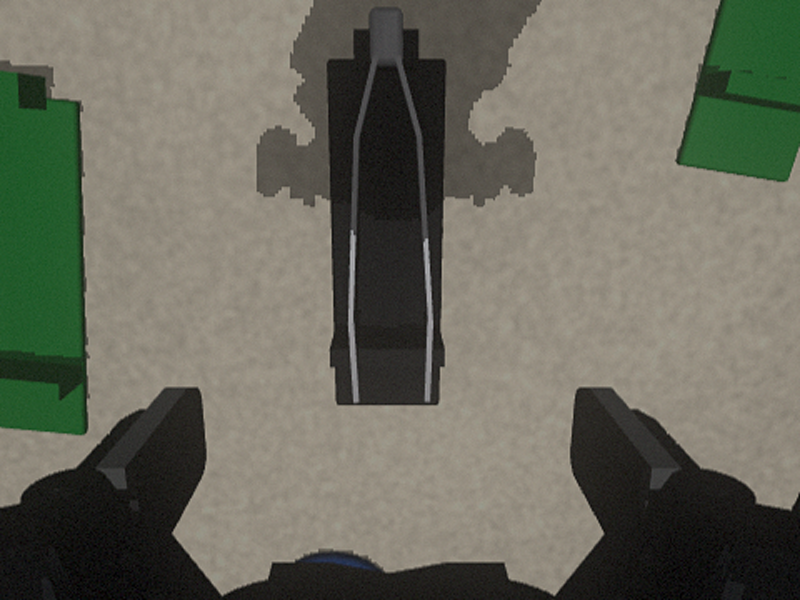

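The forceps are well in view: tips at wrist px (294,301) and (337,301), heel end at (312,65).

Run:
```python
from h import *
d=get_image("wrist");s=readout.state()
M=rot(s["orientation"]).as_matrix()
T=ray(d,[[294.2,301.2],[337.4,301.2]],.040);H=ray(d,[[311.6,64.8]],.042)[0]
m=T.mean(0);print(T,H,np.linalg.norm(T[1]-T[0]),np.linalg.norm((m-H)[:2]))
# blade edges near grip: X(355,427) at Y 240
B=ray(d,[[80+353*.6,60+240*.6],[80+428*.6,60+240*.6]],.042);print("blades",B,B.mean(0))
f=m-H;f[2]=0;f/=np.linalg.norm(f);print("yaw",np.degrees(np.arctan2(f[1],f[0])))
G=m-.08*f;print("grip",G,"tool delta mm",M.T@(G-s["eef_pos"])*1000)
```

```text
[[ 0.57629672 -0.25846425  0.04      ]
 [ 0.57464064 -0.2210274   0.04      ]] [ 0.38757848 -0.25173567  0.042     ] 0.03747345868267657 0.1882723633821299
blades [[ 0.49078551 -0.26303569  0.042     ]
 [ 0.48917401 -0.22700665  0.042     ]] [ 0.48997976 -0.24502117  0.042     ]
yaw 3.6512672243212783
grip [ 0.49563107 -0.24484051  0.04      ] tool delta mm [  8.23245089   1.82895371 151.00223422]
```

Call:
servo_tool([
  {"travel": [0.17, 0.04, 1], "angular": [0, 0, -0.2], "gripper": 1},
  {"travel": [0.16, 0.03, 1], "angular": [0, 0, 0], "gripper": 1},
  {"travel": [0, 0, 1], "angular": [0, 0, 0], "gripper": 1},
  {"travel": [0, 0, 1], "angular": [0, 0, 0], "gripper": 1},
  {"travel": [0, 0, 1], "angular": [0, 0, 0], "gripper": 1},
  {"travel": [0, 0, 1], "angular": [0, 0, 0], "gripper": 1},
  {"travel": [0, 0, 0.7], "angular": [0, 0, 0], "gripper": 1},
  {"travel": [0, 0, 0.34], "angular": [0, 0, 0], "gripper": 1},
  {"travel": [0, 0, 0], "angular": [0, 0, 0], "gripper": 0.5},
  {"travel": [0, 0, 0], "angular": [0, 0, 0], "gripper": 0.1},
])

```text
time: 9.68
eef_pos: [0.4961, -0.2455, 0.0155]
orientation: [-0.0, -0.03, 1.0, 0.0]
force: [-0.6, -0.3, -0.1]
grip_width: 0.0644
grip_force: 0.0
```

Call:
servo_tool([
  {"travel": [0, 0, 0], "angular": [0, 0, 0], "gripper": -0.05},
  {"travel": [0, 0, 0], "angular": [0, 0, 0], "gripper": -0.1},
  {"travel": [0, 0, 0], "angular": [0, 0, 0], "gripper": -0.15},
  {"travel": [0, 0, 0], "angular": [0, 0, 0], "gripper": -0.2},
  {"travel": [0, 0, 0], "angular": [0, 0, 0], "gripper": -0.25},
  {"travel": [0, 0, 0], "angular": [0, 0, 0], "gripper": -0.3},
  {"travel": [0, 0, 0], "angular": [0, 0, 0], "gripper": -0.36},
  {"travel": [0, 0, 0], "angular": [0, 0, 0], "gripper": -0.36},
  {"travel": [0, 0, 0], "angular": [0, 0, 0], "gripper": -0.36},
  {"travel": [0, 0, 0], "angular": [0, 0, 0], "gripper": -0.36},
], squeeze=25)

```text
time: 10.52
eef_pos: [0.4982, -0.2468, 0.0183]
orientation: [0.002, -0.03, 1.0, -0.001]
force: [0.2, 0.3, 7.3]
grip_width: 0.0273
grip_force: 8.9
```

Call:
servo_tool([
  {"travel": [0, 0, -0.1], "angular": [0, 0, 0], "gripper": -0.36},
  {"travel": [0, 0, -0.2], "angular": [0, 0, 0], "gripper": -0.36},
  {"travel": [0, 0, -0.4], "angular": [0, 0, 0], "gripper": -0.36},
  {"travel": [0, 0, -0.7], "angular": [0, 0, 0], "gripper": -0.36},
  {"travel": [0, 0, -0.9], "angular": [0, 0, 0], "gripper": -0.36},
  {"travel": [0, 0, -0.7], "angular": [0, 0, 0], "gripper": -0.36},
  {"travel": [0, 0, -0.4], "angular": [0, 0, 0], "gripper": -0.36},
  {"travel": [0, 0, -0.2], "angular": [0, 0, 0], "gripper": -0.36},
  {"travel": [0, 0, 0], "angular": [0, 0, 0], "gripper": -0.36},
  {"travel": [0, 0, 0], "angular": [0, 0, 0], "gripper": -0.36},
])

```text
time: 11.35
eef_pos: [0.4958, -0.2454, 0.1047]
orientation: [-0.0, -0.03, 1.0, 0.0]
force: [-0.8, 0.6, -0.7]
grip_width: 0.0272
grip_force: 6.7
```

Run:
```python
from h import *
d=get_image("wrist");s=readout.state();print(s["time"],s["eef_pos"],s["grip_width"],s["grip_force"],s["force"],s["moment"])
t=get_image("side");p=proj(t,s["eef_pos"])[0].astype(int);print(p)
a=cv2.resize(d["frame"][60:420,80:560],(560,420))
x,y=p;b=cv2.resize(t["frame"][y-40:y+50,x-60:x+60],(560,420)[:2] if 0 else (240,180),interpolation=cv2.INTER_CUBIC)
o=np.zeros((420,800,3),np.uint8);o[:,:560]=a;o[:180,560:]=b
cv2.imwrite("pics/w6.png",o[:,:,::-1])
```

```text
11.4 [ 0.49534428 -0.2451363   0.10398192] 0.027447195330685247 6.692098304629326 [-0.24355161 -0.30139385 -0.86064373] [ 0.01032169 -0.01218968  0.00420955]
[350 182]
```

View pics/w6.png

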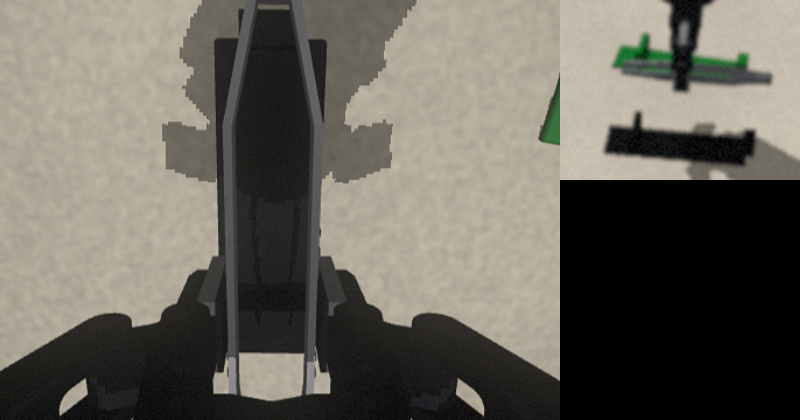

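The forceps are held and clear of the rest, near level in the side inset (tips at about px (320,176), heel at (395,180)). Next I check their pitch and their offset in the tool.

Run:
```python
from h import *
from scipy.optimize import least_squares
W=[];F=[];E=[]
for k in range(5):
    t=get_image("side");s=readout.state();W.append(s["grip_width"]);F.append(s["grip_force"]);E.append(s["eef_pos"])
print("w",np.mean(W),np.round(W,4),"F",np.mean(F),"eef",np.mean(E,0))
M=rot(s["orientation"]).as_matrix();e=np.mean(E,0);y=M[:,1]
def model(p):
    dx,dz,pit=p;f=-M[:,0]*np.cos(pit)+np.array([0,0,np.sin(pit)])
    G=e+np.array([0,0,.0187+dz])-M[:,0]*dx
    up=np.array([0,0,1.])
    return proj(t,[G+.08*f+.0095*y,G-.108*f])
tp=np.array([[320,176],[395.5,180.5]])
print(model([0,0,0]),tp)
for pit in(-6,-3,0,3,6):print(pit,model([0,0,np.radians(pit)]).round(1).tolist())
g=cv2.cvtColor(t["frame"],cv2.COLOR_RGB2GRAY)
for c in range(314,402,4):print(c,g[166:192,c].tolist())
```

```text
w 0.02763734076434682 [0.0276 0.0276 0.0277 0.0278 0.0275] F 6.693227201700211 eef [ 0.49537237 -0.24513399  0.10398609]
[[319.0142401  176.31581214]
 [393.81033357 179.87388911]] [[320.  176. ]
 [395.5 180.5]]
-6 [[319.2, 179.1], [394.1, 176.0]]
-3 [[319.0, 177.7], [394.0, 178.0]]
0 [[319.0, 176.3], [393.8, 179.9]]
3 [[319.1, 174.9], [393.5, 181.8]]
6 [[319.2, 173.5], [393.1, 183.6]]
314 [186, 186, 184, 186, 184, 188, 186, 186, 181, 182, 183, 185, 186, 188, 185, 188, 187, 188, 188, 186, 187, 186, 188, 183, 187, 187]
318 [172, 165, 150, 138, 118, 110, 96, 86, 78, 99, 147, 176, 185, 187, 185, 187, 191, 187, 192, 189, 189, 189, 185, 185, 189, 185]
322 [87, 76, 75, 80, 89, 91, 97, 88, 81, 75, 85, 89, 104, 144, 176, 186, 189, 186, 188, 191, 190, 188, 187, 187, 188, 183]
326 [105, 85, 76, 73, 79, 80, 94, 86, 74, 77, 88, 89, 89, 115, 156, 179, 185, 189, 186, 186, 186, 188, 187, 187, 186, 187]
330 [75, 61, 56, 45, 38, 65, 94, 90, 75, 69, 71, 81, 80, 97, 144, 176, 182, 185, 182, 183, 180, 181, 184, 180, 185, 189]
334 [97, 70, 58, 56, 61, 87, 94, 88, 78, 76, 89, 101, 92, 83, 111, 152, 180, 18
[... 1324 characters left out ...]
8, 68, 87, 125, 161, 178, 183, 183, 182, 183, 186]
382 [189, 180, 155, 112, 92, 85, 85, 76, 68, 65, 75, 74, 71, 72, 65, 69, 71, 100, 146, 178, 185, 185, 187, 186, 187, 188]
386 [188, 189, 191, 189, 186, 183, 186, 191, 191, 186, 171, 133, 93, 70, 69, 67, 70, 107, 147, 179, 188, 186, 186, 185, 186, 186]
390 [187, 192, 191, 187, 188, 189, 189, 190, 192, 192, 182, 160, 122, 91, 83, 78, 72, 105, 152, 182, 192, 191, 189, 187, 188, 189]
394 [187, 190, 189, 192, 187, 189, 188, 193, 193, 185, 186, 169, 140, 104, 87, 81, 77, 104, 147, 177, 189, 188, 188, 189, 188, 188]
398 [185, 187, 192, 186, 189, 191, 189, 190, 190, 191, 186, 190, 189, 188, 194, 190, 188, 187, 190, 192, 193, 194, 192, 190, 191, 193]
```

Call:
servo_tool([
  {"travel": [-0.05, 0.3, 0], "angular": [0, 0, 0], "gripper": -0.375},
  {"travel": [-0.09, 0.5, 0], "angular": [0, 0, 0], "gripper": -0.375},
  {"travel": [-0.116, 0.65, 0], "angular": [0, 0, 0], "gripper": -0.375},
  {"travel": [-0.116, 0.65, 0], "angular": [0, 0, 0], "gripper": -0.375},
  {"travel": [-0.116, 0.65, 0], "angular": [0, 0, 0], "gripper": -0.375},
  {"travel": [-0.116, 0.65, 0], "angular": [0, 0, 0], "gripper": -0.375},
  {"travel": [-0.116, 0.65, 0], "angular": [0, 0, 0], "gripper": -0.375},
  {"travel": [-0.116, 0.65, 0], "angular": [0, 0, 0], "gripper": -0.375},
  {"travel": [-0.116, 0.65, 0], "angular": [0, 0, 0], "gripper": -0.375},
  {"travel": [-0.116, 0.65, 0], "angular": [0, 0, 0], "gripper": -0.375},
])

```text
time: 12.53
eef_pos: [0.5137, -0.0922, 0.1054]
orientation: [0.0, -0.03, 1.0, 0.0]
force: [0.0, -0.7, -0.5]
grip_width: 0.027
grip_force: 7.1
```

Call:
servo_tool([
  {"travel": [-0.116, 0.65, 0], "angular": [0, 0, 0], "gripper": -0.375},
  {"travel": [-0.116, 0.65, 0], "angular": [0, 0, 0], "gripper": -0.375},
  {"travel": [-0.116, 0.65, 0], "angular": [0, 0, 0], "gripper": -0.375},
  {"travel": [-0.116, 0.65, 0], "angular": [0, 0, 0], "gripper": -0.375},
  {"travel": [-0.116, 0.65, 0], "angular": [0, 0, 0], "gripper": -0.375},
  {"travel": [-0.116, 0.65, 0], "angular": [0, 0, 0], "gripper": -0.375},
  {"travel": [-0.116, 0.65, 0], "angular": [0, 0, 0], "gripper": -0.375},
  {"travel": [-0.116, 0.65, 0], "angular": [0, 0, 0], "gripper": -0.375},
  {"travel": [-0.116, 0.65, 0], "angular": [0, 0, 0], "gripper": -0.375},
  {"travel": [-0.116, 0.65, 0], "angular": [0, 0, 0], "gripper": -0.375},
])

```text
time: 13.37
eef_pos: [0.5325, 0.0717, 0.1054]
orientation: [-0.0, -0.03, 1.0, 0.0]
force: [0.8, -0.2, -0.6]
grip_width: 0.0265
grip_force: 7.1
```

Call:
servo_tool([
  {"travel": [-0.116, 0.65, 0], "angular": [0, 0, 0], "gripper": -0.375},
  {"travel": [-0.116, 0.65, 0], "angular": [0, 0, 0], "gripper": -0.375},
  {"travel": [-0.107, 0.6, 0], "angular": [0, 0, 0], "gripper": -0.375},
  {"travel": [-0.07, 0.4, 0], "angular": [0, 0, 0.32], "gripper": -0.375},
  {"travel": [-0.036, 0.2, 0], "angular": [0, 0, 0.7], "gripper": -0.375},
  {"travel": [0, 0, 0], "angular": [0, 0, 0.9], "gripper": -0.375},
  {"travel": [0, 0, 0], "angular": [0, 0, 0.9], "gripper": -0.375},
  {"travel": [0, 0, 0], "angular": [0, 0, 0.6], "gripper": -0.375},
  {"travel": [0, 0, 0], "angular": [0, 0, 0.3], "gripper": -0.375},
  {"travel": [0, 0, 0], "angular": [0, 0, 0], "gripper": -0.375},
])

```text
time: 14.2
eef_pos: [0.54, 0.1336, 0.1053]
orientation: [-0.0, 0.099, 0.995, 0.0]
force: [-0.2, 0.6, -0.6]
grip_width: 0.0265
grip_force: 7.1
```

```bash
cat > st.py <<'E'
from h import *
W=[];F=[];E=[]
for k in range(4):
    t=get_image("top");s=readout.state();W.append(s["grip_width"]);F.append(s["grip_force"]);E.append(s["eef_pos"])
e=np.mean(E,0);M=rot(s["orientation"]).as_matrix()
print(s["time"],"w",np.mean(W),"F",np.mean(F),"eef",e,"ysangle",np.degrees(np.arctan2(M[1,1],M[0,1])),"z",M[:,2])
tgt=np.array([.5395,.1335,.0195]);print("tool delta /25mm",M.T@(tgt-e)/.025)
print("tips proj",proj(t,[e-M[:,0]*.08+M[:,1]*k+[0,0,.018] for k in(.008,-.008)]),"lines",proj(t,[[.6179+.198*k,.1177+.98*k,.028] for k in(.008,-.008)]))
E
python3 st.py
```

```text
14.4 w 0.026789385442877862 F 7.090329956263304 eef [0.54029703 0.13312604 0.10534222] ysangle 78.572607829745 z [-3.05113759e-07  6.89363710e-05 -9.99999998e-01]
tool delta /25mm [0.03416496 0.00811355 3.43368976]
tips proj [[259.77784643 187.32614063]
 [266.76216489 188.85635604]] lines [[263.551773   194.76638765]
 [270.072385   196.19517221]]
```

Call:
servo_tool([
  {"travel": [0.03, 0, 0.3], "angular": [0, 0, 0], "gripper": -0.37},
  {"travel": [0, 0, 0.6], "angular": [0, 0, 0], "gripper": -0.37},
  {"travel": [0, 0, 0.7], "angular": [0, 0, 0], "gripper": -0.37},
  {"travel": [0, 0, 0.6], "angular": [0, 0, 0], "gripper": -0.37},
  {"travel": [0, 0, 0.4], "angular": [0, 0, 0], "gripper": -0.37},
  {"travel": [0, 0, 0.3], "angular": [0, 0, 0], "gripper": -0.37},
  {"travel": [0, 0, 0.2], "angular": [0, 0, 0], "gripper": -0.37},
  {"travel": [0, 0, 0.1], "angular": [0, 0, 0], "gripper": -0.37},
  {"travel": [0, 0, 0], "angular": [0, 0, 0], "gripper": -0.37},
  {"travel": [0, 0, 0], "angular": [0, 0, 0], "gripper": -0.37},
])

```text
time: 15.23
eef_pos: [0.5404, 0.1329, 0.026]
orientation: [0.001, 0.1, 0.995, 0.0]
force: [-0.2, -0.2, 0.1]
grip_width: 0.027
grip_force: 7.0
```

```bash
python3 st.py
python3 - <<'E'
from h import *
fr=np.mean([get_image("top")["frame"].astype(float) for _ in range(4)],0).astype(np.uint8)
s=get_image("side");e=readout.state()["eef_pos"];x,y=proj(s,[.618,.118,.03])[0].astype(int);print("side crop origin",x-30,y-30)
a=cv2.resize(fr[170:230,225:305],(400,300),interpolation=cv2.INTER_NEAREST)
b=cv2.resize(s["frame"][y-30:y+30,x-30:x+50],(400,300),interpolation=cv2.INTER_NEAREST)
cv2.imwrite("pics/f.png",np.hstack([a,b])[:,:,::-1])
E
```

```text
15.4333 w 0.02682446210060945 F 7.029882408678532 eef [0.54064047 0.13294907 0.02626641] ysangle 78.53693140376899 z [ 1.63635765e-03  2.11046236e-04 -9.99998639e-01]
tool delta /25mm [0.04951119 0.01238766 0.27058593]
tips proj [[263.19418847 193.14022942]
 [269.79000128 194.59070537]] lines [[263.551773   194.76638765]
 [270.072385   196.19517221]]
side crop origin 238 270
```

View pics/f.png

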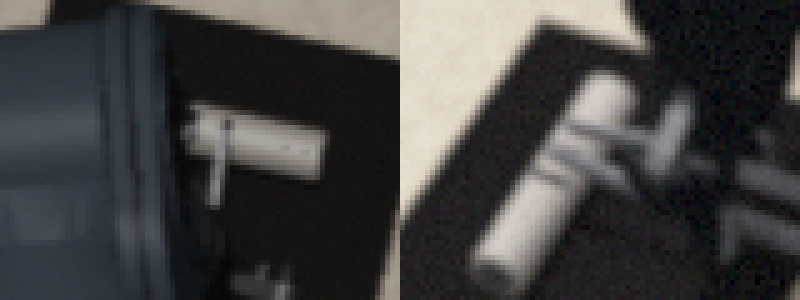

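The top crop shows the right tip at about (269.4,194), directly over its line at about (270.5,195). The side crop shows both tips above the tube without touching it. I compare these with the model projection.

Run:
```python
from h import *
s=get_image("side");st=readout.state();e=st["eef_pos"];M=rot(st["orientation"]).as_matrix()
for dz in(.0,.018):print(dz,proj(s,[e-M[:,0]*.08+M[:,1]*k+[0,0,.018] for k in(.008,-.008)]).tolist())
y=M[:,1];u=-M[:,0]
c=np.array([.6179,.1177,.0155])
print("line centres",proj(s,[c+y*k+[0,0,.0125] for k in(.008,-.008)]))
print("line +-30",proj(s,[c+y*.008+.0125*(np.sin(a)*u+[0,0,np.cos(a)]) for a in(-.52,.52)]))
print("tube ends axis",proj(s,[c+y*.055,c-y*.055]))
fr=np.mean([get_image("side")["frame"].astype(float) for _ in range(4)],0).mean(2).astype(int)
print("cols 258-290");
for r in range(289,312):print(r,fr[r,258:290].tolist())
```

```text
0.0 [[266.3175696139565, 298.8271496237027], [269.75752202027866, 293.5491428246389]]
0.018 [[266.3175696139565, 298.8271496237027], [269.75752202027866, 293.5491428246389]]
line centres [[266.91279231 303.97130962]
 [270.31142321 298.68816664]]
line +-30 [[269.61007371 305.3370712 ]
 [264.33376553 303.63913399]]
tube ends axis [[256.98199195 324.07174599]
 [280.1500564  287.70903328]]
cols 258-290
289 [30, 32, 32, 33, 33, 31, 31, 32, 33, 32, 31, 34, 34, 46, 87, 135, 174, 194, 203, 204, 202, 196, 189, 178, 165, 142, 108, 71, 41, 30, 30, 30]
290 [34, 33, 31, 30, 31, 35, 32, 35, 33, 34, 33, 31, 37, 70, 120, 164, 190, 202, 206, 202, 198, 193, 181, 169, 154, 137, 107, 73, 43, 33, 29, 28]
291 [34, 33, 32, 32, 33, 33, 30, 33, 32, 31, 32, 34, 50, 98, 149, 183, 199, 204, 204, 199, 194, 185, 173, 160, 144, 121, 94, 59, 38, 32, 30, 30]
292 [31, 36, 34, 35, 32, 32, 32, 34, 33, 33, 29, 41, 76, 124, 167, 192, 201, 203, 201, 197, 189, 178, 166, 147, 127, 105, 78, 52, 35, 31, 30, 34]
293 [32, 32, 32, 33, 32, 36, 34, 33, 33, 32, 37, 63, 103, 142, 169, 183, 192, 196, 194, 191, 182, 170, 155, 138, 114
[... 1995 characters left out ...]
, 201, 197, 186, 179, 164, 144, 127, 120, 115, 110, 89, 64, 41, 34, 40, 52, 62, 68, 73, 68, 52, 36, 22, 27, 31, 37]
308 [34, 56, 107, 156, 187, 200, 201, 200, 195, 189, 177, 162, 147, 126, 110, 93, 74, 50, 27, 22, 29, 38, 41, 48, 55, 60, 54, 40, 28, 24, 26, 29]
309 [49, 90, 142, 178, 198, 201, 195, 196, 193, 187, 175, 162, 145, 125, 100, 79, 57, 35, 22, 25, 22, 28, 31, 36, 38, 45, 43, 43, 32, 16, 20, 23]
310 [74, 125, 168, 194, 202, 201, 194, 190, 188, 179, 167, 153, 134, 116, 90, 65, 38, 22, 23, 26, 27, 30, 31, 33, 28, 33, 33, 35, 28, 23, 13, 17]
311 [105, 155, 189, 200, 201, 200, 195, 189, 182, 170, 157, 141, 122, 101, 73, 49, 32, 20, 26, 29, 33, 31, 33, 32, 30, 28, 33, 30, 27, 25, 15, 20]
```

Call:
servo_tool([
  {"travel": [0.02, 0.01, 0.08], "angular": [0, 0, 0], "gripper": -0.37},
  {"travel": [0.02, 0, 0.08], "angular": [0, 0, 0], "gripper": -0.37},
  {"travel": [0, 0, 0.06], "angular": [0, 0, 0], "gripper": -0.37},
  {"travel": [0, 0, 0], "angular": [0, 0, 0], "gripper": -0.37},
  {"travel": [0, 0, 0], "angular": [0, 0, 0], "gripper": -0.37},
  {"travel": [0, 0, 0], "angular": [0, 0, 0], "gripper": -0.37},
  {"travel": [0, 0, 0], "angular": [0, 0, 0], "gripper": -0.37},
  {"travel": [0, 0, 0], "angular": [0, 0, 0], "gripper": -0.37},
])

```text
time: 16.6
eef_pos: [0.5391, 0.1333, 0.02]
orientation: [0.0, 0.1, 0.995, 0.0]
force: [0.3, 0.3, -1.1]
grip_width: 0.0269
grip_force: 7.0
```

```bash
python3 st.py; python3 -c "
from h import *
fr=np.mean([get_image('top')['frame'].astype(float) for _ in range(6)],0).mean(2).astype(int)
for r in range(188,206):print(r,fr[r,260:282].tolist())
t=get_image('top')
c=np.array([.6179,.1177,.0155])
print(proj(t,[c+np.array([.198,.98,0])*k for k in (.055,-.055)]))
"
```

```text
16.8 w 0.026837808526566666 F 7.02668197453022 eef [0.53902039 0.13329222 0.01992329] ysangle 78.53465995029079 z [ 1.61224468e-04  2.16899863e-05 -9.99999987e-01]
tool delta /25mm [-0.0171468   0.01195766  0.01693499]
tips proj [[263.28744937 194.26997372]
 [269.85382113 195.71390971]] lines [[263.551773   194.76638765]
 [270.072385   196.19517221]]
188 [13, 17, 21, 20, 19, 20, 20, 20, 20, 20, 20, 20, 21, 20, 19, 20, 20, 19, 20, 18, 19, 21]
189 [11, 13, 19, 24, 24, 24, 22, 21, 21, 21, 19, 20, 18, 19, 21, 20, 20, 21, 20, 19, 19, 20]
190 [12, 15, 24, 43, 58, 54, 46, 36, 29, 24, 23, 20, 20, 20, 21, 20, 19, 18, 20, 19, 19, 19]
191 [11, 17, 29, 72, 106, 108, 99, 80, 66, 57, 48, 39, 33, 26, 23, 22, 20, 20, 19, 19, 19, 19]
192 [11, 16, 23, 40, 80, 115, 128, 125, 121, 112, 98, 85, 73, 61, 55, 46, 35, 28, 25, 22, 21, 20]
193 [7, 14, 19, 32, 84, 129, 142, 141, 137, 122, 107, 117, 121, 118, 110, 97, 79, 66, 56, 48, 39, 33]
194 [9, 14, 20, 47, 110, 154, 158, 155, 147, 117, 71, 103, 135, 136, 132, 128, 124, 120, 114, 102, 86, 72]
195 [10, 14, 36, 69, 123, 160, 165, 163, 149, 110, 70, 113, 149, 1
[... 442 characters left out ...]
, 139, 142, 146, 150, 154, 157, 160, 161, 152]
200 [9, 16, 39, 62, 75, 84, 91, 100, 129, 136, 104, 111, 118, 122, 126, 130, 133, 138, 141, 145, 149, 151]
201 [11, 12, 16, 23, 31, 40, 51, 70, 121, 135, 94, 94, 100, 104, 109, 113, 118, 121, 125, 129, 133, 136]
202 [10, 8, 8, 10, 12, 15, 18, 51, 113, 127, 62, 51, 63, 77, 85, 92, 99, 104, 108, 112, 116, 120]
203 [14, 12, 11, 11, 14, 13, 18, 52, 110, 119, 46, 18, 23, 30, 37, 48, 62, 74, 82, 90, 97, 101]
204 [14, 9, 11, 14, 19, 20, 28, 70, 112, 106, 39, 12, 11, 12, 13, 16, 21, 27, 32, 43, 55, 65]
205 [16, 11, 13, 17, 20, 20, 34, 87, 124, 103, 38, 19, 18, 18, 19, 18, 15, 12, 14, 16, 19, 23]
[[245.05397634 191.46704362]
 [289.49702779 201.20597211]]
```

The top profile shows the tip end about 1.5 px (3.5 mm) short of the tube's crest, and the side view agrees. I move forward by that much.

Call:
servo_tool([
  {"travel": [-0.05, -0.01, 0], "angular": [0, 0, 0], "gripper": -0.368},
  {"travel": [-0.05, 0, 0], "angular": [0, 0, 0], "gripper": -0.368},
  {"travel": [-0.05, 0, 0], "angular": [0, 0, 0], "gripper": -0.368},
  {"travel": [0, 0, 0], "angular": [0, 0, 0], "gripper": -0.368},
  {"travel": [0, 0, 0], "angular": [0, 0, 0], "gripper": -0.368},
  {"travel": [0, 0, 0], "angular": [0, 0, 0], "gripper": -0.368},
  {"travel": [0, 0, 0], "angular": [0, 0, 0], "gripper": -0.368},
  {"travel": [0, 0, 0], "angular": [0, 0, 0], "gripper": -0.368},
])

```text
time: 17.82
eef_pos: [0.5425, 0.1323, 0.0198]
orientation: [-0.0, 0.1, 0.995, 0.0]
force: [0.7, -0.3, -0.5]
grip_width: 0.0265
grip_force: 7.0
```

```bash
python3 st.py; python3 -c "
from h import *
fr=np.mean([get_image('top')['frame'].astype(float) for _ in range(6)],0).mean(2).astype(int)
for r in range(190,202):print(r,fr[r,262:276].tolist())
"
```

```text
18.0167 w 0.026839976162599956 F 6.9613598473370075 eef [0.54251123 0.13231836 0.01981416] ysangle 78.53712021724559 z [ 8.05434581e-06  3.90313468e-05 -9.99999999e-01]
tool delta /25mm [0.12744002 0.02238518 0.01256724]
tips proj [[263.74002395 192.83458956]
 [270.30438123 194.27758068]] lines [[263.551773   194.76638765]
 [270.072385   196.19517221]]
190 [18, 29, 45, 54, 46, 36, 28, 24, 22, 21, 20, 19, 20, 19]
191 [19, 49, 86, 107, 98, 80, 67, 57, 49, 38, 32, 26, 25, 22]
192 [15, 33, 76, 115, 127, 125, 121, 113, 98, 85, 73, 61, 55, 46]
193 [21, 41, 86, 129, 143, 141, 136, 122, 107, 116, 121, 118, 111, 97]
194 [48, 77, 117, 155, 158, 155, 147, 119, 73, 103, 135, 136, 133, 127]
195 [76, 109, 131, 161, 164, 163, 153, 124, 92, 115, 149, 150, 147, 143]
196 [60, 85, 115, 152, 159, 161, 160, 157, 148, 144, 161, 162, 161, 157]
197 [29, 60, 105, 138, 145, 146, 135, 132, 137, 131, 160, 165, 165, 165]
198 [29, 67, 105, 123, 128, 131, 120, 115, 119, 118, 148, 155, 158, 161]
199 [33, 70, 98, 107, 111, 116, 120, 127, 118, 110, 132, 138, 142, 146]
200 [26, 53, 75, 84, 90, 99, 122, 138, 116, 100, 117, 122, 125, 130]
201 [13, 24, 31, 40, 50, 66, 110, 130, 99, 85, 99, 105, 109, 113]
```

The line shows evenly on both sides of the tip, and the tip end is at the crest. The gap force is 7.0 N, which corresponds to 16 mm. I'm handing the job in.

```bash
python3 -c "
from workcell import manip;print(manip.job_done())"
```

```text
the job is handed in; nothing more can be done
None
```

I handed the job in at about 18 s with the tube's lines facing up (within about 5° by my measurement). The forceps are held level about 5 mm above it at a 16 mm gap, by grip width and force. The top camera shows the right tip centred over its line; the left tip was hidden from it, so its placing is worked out from that gap.

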